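Pin the control box to its bench clevis

ROBOT

A 6-joint arm with a two-finger parallel gripper is mounted at the origin on the work surface. World frame = base frame: x ahead of the robot, y to its left, z up, the work surface at z = 0. Lengths are in m, angles in rad, forces in N, time in s.
With the tool pointing down it reaches from about 0.25 to 0.775 m from the base axis. Payload 4 kg.
Tool frame: the origin (TCP) lies at the very end of the fingers, on their centre line; the grasp point (between the pads) lies 19 mm behind it; z points along the fingers, y is the line along which they close (so a half turn about z gives the same grasp; the last joint's range is limited). The gripper opens to 94 mm and grips with 3 to 60 N. Pads are 16 mm wide; open, the fingers measure 119 mm over their backs; the gripper's body (75 mm by 177 mm) begins 78 mm behind the grasp point.
Start: joints at [-1.256, 0.087, 1.371, -0, 1.684, -0.103], TCP at [0.223, -0.503, 0.206] pointing down, gripper open.
Joint ranges: [-3.1, 3.1], [-0.76, 2.03], [0.27, 2.55], [-1.08, 4.22], [0.17, 2.65], [-2.57, 2.57]. Speed limits (rad/s): [2.79, 2.79, 3.14, 3.14, 3.14, 3.14].

INTERFACE

Orientations are given as a rotation vector (axis times angle).
In Python, from rig import manip, cams, job, models gives the robot as it stands. The module is installed in compiled form; this text tells all that it offers.
- The arm moves only by the tool play_rows, never from a script. Its argument "steps" is a list of rows, each a list of 4 numbers: the shift along the world's x, y, z in m, then the turn about the world's z in degrees. A call has 1 to 20 rows; each row shifts and turns the commanded pose from where the row before left it; what a row does not reach is not made up. A row lasts 1/12 s, in which the tool goes at most 41.7 mm and 7.16 degrees, less where a joint would pass 70% of its speed; a pose out of reach is approached as far as the arm can. A call is refused whole if a number of a shift passes 0.0417 or a number of a turn 7.16, either way. A call with a gripper value outside its range is refused whole. "claw" is the opening in per cent of the stroke, from 0 (shut) to 100 (fully open), set as the call begins (left out, the last holds). The fingers move at their own pace and stop on an object; "squeeze" is the grip in N (left out, the last holds). Time passes only in rows, so rows that do not move let the fingers close. It gives the time, the measured TCP pose, the force, the opening and the grip force at its end, in the units of the state.
- manip.sense(): the state, without advancing time (a new reading comes with each control period).
- cams.get_image(name): name is "scene" or "side" or "wrist"; returns (picture, depth): 384x512x3 uint8, red, green, blue; 384x512 float32, m along the optical axis (not along the pixel's ray), 0 where there is no reading.
- cams.camera_info(name): a dict with "camera_matrix" (3x3 intrinsics, pixels), "origin" and "rotation" of the camera in the world; the wrist camera has in their place "mount" (4x4, takes a point from camera to tool coordinates, whose origin is the TCP and whose axes are the flange's). Camera axes: x right, y down, z forward; pixel columns grow to the right and rows downward; lengths in m; the calibration is good to about 2 mm. A picture is of the moment at which its call begins: read the wrist's pose just before it. camera_info takes no time and is no camera call.
- job.hand_in(): hands the job in; it is judged then, once.
Trained networks look in the newest picture that a camera, given by its name, has taken for a name from the list of things; names that differ only in an ending like _2 or _b are one class to them, and where a whole thing is asked for, a point or a joint stands for the part that bears it (a point fixed in the world has none). Each returns a list of dicts, best first, with "confidence" (0 to 1); they miss things now and then, are a little off and sometimes report something else, mostly with a low value. They report only what shows in the picture. A call takes as long as a camera call. They do not tell look-alikes from the thing itself.
- models.trace(camera, target): "region" (384x512 bool, what is visible of it) and "uv" ([column, row] in pixels, amid what is visible of it).
- models.tip_of(camera, target): "uv" ([column, row] in pixels: a listed point, or the origin of a listed thing).
The state is a dict: "clock": time; "q": joint angles; "joint_vel": joint speeds; "joint_torque": joint torques, N m; "position": TCP position; "tcp_rot": TCP orientation; "force": force on the tool from outside, world axes, zero at the start; "moment": the same for the moment, N m; "opening": finger opening in m; "grip_force": force on a finger pad.
Only numpy, scipy, OpenCV 4.12 (cv2) and the standard library are available. Lean on these libraries where they do the work, as an engineer would, in place of code of your own. Each camera call takes 0.05 s, during which the arm holds its last target. There are 200 camera calls.

TASK

Lock the open control box to its bench clevis: push the clevis pin fully home until its head meets the yellow ear, then take the orange-headed spring cotter from its stand and push its straight leg down through the cross hole near the pin's free end until the bow snaps past the pin and the cotter's collar sits down on the pin, then let go and leave it there. Feel for the hole and press gently (never more than 25 N on the clevis or its pin), and leave the blue tray, the screwdriver and the terminal strip where they are.

Things in the scene. Friction and masses are not known exactly. Their poses are not given: they have to be found in the camera images.
- clevis: Fixed steel stand bearing an open control box. Origin on the bench midway between two yellow ears; z up, y along the clevis pin's axis (72 mm up), x towards the box. Base plate 110 x 100 x 12 mm. Ears: y = 8 to 16 and -16 to -8 mm, 30 mm wide, round-topped, 87 mm high. Box: x = 50 to 250, y = -110 to 110, 85 mm high. It and its pin bend under more than 25 N.
- clevis_axis (a point): Point on the pin's axis at the outer face of the -y ear, 16 mm to -y of the middle between the ears, 72 mm above the bench; axes as the clevis. With the pin home, its cross hole lies on the axis 9 to 29 mm further to -y, beyond the ear. It was drilled by eye, differs from pin to pin and is NOT measured: feel (or look) for it along the pin's crest.
- pin (a joint): Clevis pin: how far it is drawn out from home along +y of the clevis, in m; 0 is home (its head against the ear, hard stop), at most 0.04. Slides stiffly (about 7 N), stays where it is left, does not turn. Steel, 20 mm round, crest 10 mm above its axis. Cross hole: vertical, right through, 7.2 mm wide, with flats 2 to 4 mm below the crest on its +x and -x sides; in or close to the ear until the pin is home.
- pin_head (a point): Centre of the outer (+y) face of the dark pin head, a disc 30 mm in diameter and 8 mm thick; moves with the pin; axes as the clevis. With the pin home it is 24 mm to +y of the middle between the ears. Push it towards -y.
- stand: Fixed black base 70 x 70 x 6 mm with a narrow upright aluminium tube (10 mm square, open on top, 54 mm high) in which the spring cotter stands, leg down, its collar on the tube's rim. Origin: centre of the underside.
- cotter_grip (a point): Centre of the spring cotter's orange head, a block 28 (x) by 12 (y) by 32 mm (z). Cotter axes: z up along the leg, away from its tip; +x towards the bow. Under the head a collar 14 mm long, 12 mm across; then the straight leg, 5 mm thick, tip 76 mm below this point, blunt, its last 2 mm bevelled to 3.6 mm. About 70 g. This point is 84 mm above the bench in the stand, 112 mm when fitted.
- cotter: The same cotter; its origin is the centre of the underside of the collar, on the leg's axis, 30 mm below cotter_grip and 46 mm above the leg's tip. When fitted, the collar rests on the pin's crest, so this point is 10 mm above the pin's axis. The cotter's y must lie along the pin, either way round, so that the bow passes beside the pin.
- bow_foot (a point): Middle of the sprung bow's foot, a dark bar 16 mm long (along cotter y), 6 mm thick; at rest 10 mm to +x of the leg's axis and 19.5 mm below the collar's underside. The bow stands out to 19 mm. The foot meets the pin when the collar is about 18 mm above the pin's crest; springing it over takes a push of about 8 to 15 N, and it snaps back under the pin over the last 10 mm.
- tray: Bystander: fixed blue plastic parts tray, 110 x 90 x 40 mm; origin at the centre of its underside.
- driver: Bystander: loose screwdriver lying on the bench, about 200 mm long, along its x; origin on the bench below its middle.
- strip_mid (a point): Bystander: centre of a loose grey terminal strip, about 42 x 90 x 46 mm, lying on the bench.
Mind the look-alikes: they are no part of the job. Of the things like the cotter, leave any that is red; of the rest the larger one is meant.

How it is judged:
On the way, in this order (a step that is already met when the one before it is completed fails the run):
1. the clevis pin is pushed home (within 2 mm) (value of joint pin below 0.002 m), for 0.2 s.
2. the cotter's leg is through the cross hole, the bow still above the pin (x of cotter in the frame of clevis_axis between -0.004 and 0.004 m and y of cotter in the frame of clevis_axis between -0.033 and -0.005 m and angle between the z axis of cotter and the z axis of clevis_axis, either way round below 0.3 rad and z of cotter in the frame of clevis_axis below 0.033 m and z of bow_foot in the frame of clevis_axis above 0.001 m), for 0.02 s.
At the end, for the whole second after the job is handed in: The pin is home (within 4 mm); the cotter stands upright (within 0.3 rad) with its leg through the pin's cross hole, its collar down on the pin (within 3.5 mm of touching) and the bow's foot sprung back below the pin's axis by over 6 mm; it is at rest and released (x of cotter in the frame of clevis_axis between -0.004 and 0.004 m and y of cotter in the frame of clevis_axis between -0.033 and -0.005 m and angle between the z axis of cotter and the z axis of clevis_axis, either way round below 0.3 rad and value of joint pin below 0.004 m and z of cotter in the frame of clevis_axis below 0.0135 m and z of bow_foot in the frame of clevis_axis below -0.006 m and linear speed of cotter below 0.02 m/s).
It fails at once if more than 25 N on the clevis, its box or its pin (contact force between clevis and anything else above 25 N).
It fails at once if the screwdriver was moved (distance of driver from where it was at the start of the episode above 0.03 m).
It fails at once if the terminal strip was moved (distance of strip_mid from where it was at the start of the episode above 0.03 m).
It fails at once if the tray was struck (contact force between anything else and tray above 15 N).
It also fails if it takes over 72 s, if anything falls off the work surface, if the arm or the gripper's body presses on something with over 40 N, if the wrist force passes 120 N, or if a joint passes its speed limit or range.

## Working session

There is one attempt and no reset: what is moved stays moved. The work goes in short steps, Python scripts to look and compute and a tool call to move; the robot and the scene stay as the last step left them, time stands still between calls to the robot, and variables do not carry over. Pictures are saved under pics/ and viewed, at most 10 in all, crops included, and the job is handed in when it is done.

Besides the shell and the picture viewer there is one more tool, called after "Request:" in YAML: its name, and indented under it one key for each argument. play_rows: Moves the arm, as the interface text tells. Its arguments: {"type":"object","properties":{"steps":{"type":"array","items":{"type":"array","items":{"type":"number"}}},"claw":{"type":"number"},"squeeze":{"type":"number"}},"required":["steps"]}

```bash
mkdir -p pics
cat > h.py <<'E'
from rig import manip,cams,job,models
import numpy as np,cv2
from scipy.spatial.transform import Rotation as R
def cam(n):
    i=cams.camera_info(n);K=np.array(i["camera_matrix"])
    if n=="wrist":
        s=manip.sense();T=np.eye(4);T[:3,:3]=R.from_rotvec(s["tcp_rot"]).as_matrix();T[:3,3]=s["position"]
        T=T@np.array(i["mount"]);return K,T[:3,3],T[:3,:3]
    Rm=np.array(i["rotation"])
    if Rm.shape!=(3,3):Rm=R.from_rotvec(Rm.ravel()).as_matrix()
    return K,np.array(i["origin"]),Rm
def ray(c,uv):
    K,o,Rm=c;return o,Rm@np.linalg.solve(K,[uv[0],uv[1],1.])
def at(c,uv,d):
    o,r=ray(c,uv);return o+r*d
def atz(c,uv,z):
    o,r=ray(c,uv);return o+r*(z-o[2])/r[2]
def proj(c,p):
    K,o,Rm=c;q=K@(Rm.T@(np.array(p)-o));return q[:2]/q[2]
def tri(obs):
    A=np.zeros((3,3));b=np.zeros(3)
    for c,uv in obs:
        o,r=ray(c,uv);r=r/np.linalg.norm(r);P=np.eye(3)-np.outer(r,r);A+=P;b+=P@o
    return np.linalg.solve(A,b)
def snap(n,f=None):
    c=cam(n);im,d=cams.get_image(n)
    if f:cv2.imwrite("pics/"+f,im[:,:,::-1])
    return c,im,d
E
python3 - <<'E'
from h import *
np.set_printoptions(precision=3,suppress=True)
ims=[]
for n in ["scene","side"]:
    c,im,d=snap(n);ims.append(im);print(n,c[1],c[2][:,2])
    for t in ["clevis_axis","pin_head","cotter_grip","cotter","bow_foot","stand","tray","driver","strip_mid","clevis"]:
        print(t,[(np.round(x["uv"]),round(x["confidence"],2),np.round(at(c,x["uv"],d[int(x["uv"][1]),int(x["uv"][0])]),3)) for x in models.tip_of(n,t)][:4])
for i,n in enumerate(["scene","side"]):cv2.imwrite(f"pics/{n}0.png",cv2.resize(ims[i][:,:,::-1],(800,600)))
print(manip.sense()["clock"])
E
```

```text
scene [ 0.858 -0.508  0.836] [-0.351  0.531 -0.771]
clevis_axis [(array([255., 213.]), 0.65, array([ 0.551, -0.042,  0.068]))]
pin_head []
cotter_grip [(array([317., 123.]), 0.64, array([0.485, 0.446, 0.013])), (array([261., 137.]), 0.6, array([ 0.354,  0.283, -0.001])), (array([293., 129.]), 0.56, array([0.468, 0.292, 0.085]))]
cotter [(array([290., 137.]), 0.61, array([ 0.437,  0.343, -0.002])), (array([319., 126.]), 0.51, array([0.495, 0.442, 0.009])), (array([264., 134.]), 0.44, array([0.356, 0.301, 0.002]))]
bow_foot []
stand [(array([291., 150.]), 0.58, array([0.475, 0.283, 0.005])), (array([292., 128.]), 0.17, array([0.467, 0.289, 0.092]))]
tray [(array([174., 277.]), 0.77, array([ 0.474, -0.284,  0.013]))]
driver [(array([204., 356.]), 0.87, array([ 0.653, -0.386,  0.015]))]
strip_mid [(array([366., 149.]), 0.81, array([0.688, 0.388, 0.042]))]
clevis [(array([256., 223.]), 0.85, array([ 0.555, -0.042,  0.025]))]
side [0.324 0.844 0.805] [ 0.172 -0.753 -0.635]
clevis_axis [(array([242., 191.]), 0.72, array([ 0.552, -0.018,  0.085]))]
pin_head [(array([243., 204.]), 0.45, array
[... 424 characters left out ...]
[235., 149.]), 0.7, array([ 0.678, -0.404, -0.004])), (array([224., 327.]), 0.48, array([ 0.501,  0.411, -0.003])), (array([245., 284.]), 0.36, array([0.471, 0.301, 0.033]))]
stand [(array([249., 293.]), 0.94, array([0.461, 0.304, 0.002]))]
tray [(array([275., 169.]), 0.82, array([ 0.477, -0.235,  0.03 ])), (array([237., 150.]), 0.72, array([ 0.666, -0.39 , -0.001]))]
driver [(array([238., 151.]), 0.61, array([ 0.663, -0.394, -0.007]))]
strip_mid [(array([152., 311.]), 0.61, array([0.678, 0.427, 0.042]))]
clevis [(array([246., 206.]), 0.7, array([0.528, 0.032, 0.067])), (array([247., 279.]), 0.4, array([0.465, 0.304, 0.06 ])), (array([274., 172.]), 0.28, array([ 0.48 , -0.231,  0.021]))]
1.1
```

View pics/scene0.png

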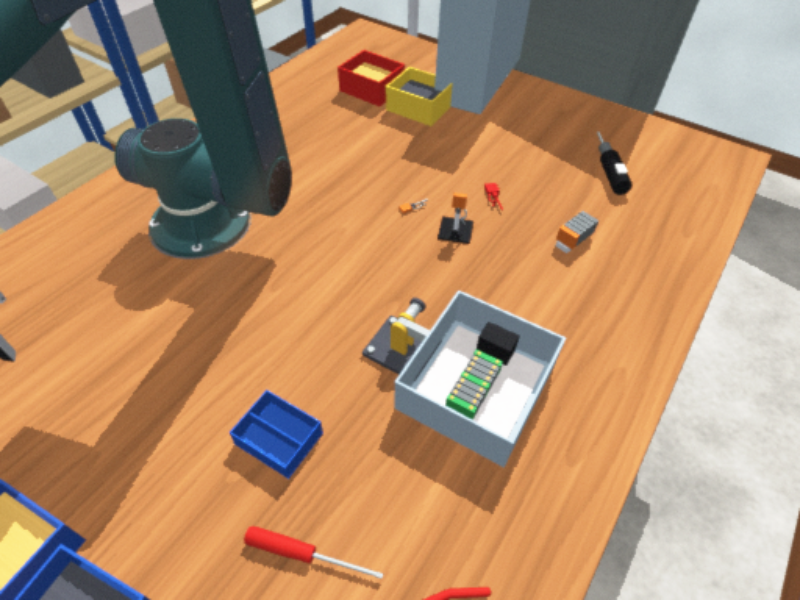

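View pics/side0.png

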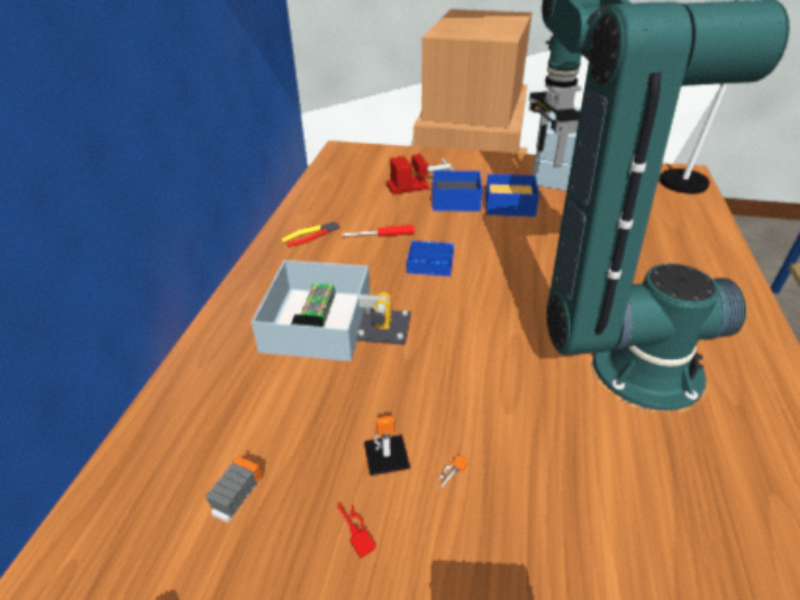

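The orange cotter upright in the stand shows at scene (459,200) and side (385,425). The look-alikes are the small orange cotter lying at scene (412,207) / side (455,467), and the red one at scene (493,190) / side (355,535). I choose the one in the stand. The clevis, with its pin drawn towards +y, is at scene (405,330) / side (385,310), with the box on its +x side.

Run:
```python
from h import *
np.set_printoptions(precision=4,suppress=True)
s=manip.sense();print(s["position"],R.from_rotvec(s["tcp_rot"]).as_matrix());print(np.array(cams.camera_info("wrist")["mount"]),cams.camera_info("wrist")["camera_matrix"])
print(s["force"],s["opening"])
for n in ["scene","side"]:
    c,im,d=snap(n)
    v,u=np.mgrid[0:384,0:512];K,o,Rm=c
    P=(np.stack([(u-K[0,2])/K[0,0],(v-K[1,2])/K[1,1],np.ones_like(u)],-1)*d[...,None])@Rm.T+o
    # box rim
    m=(P[...,2]>0.078)&(P[...,2]<0.092)&(P[...,0]>0.52)&(P[...,0]<0.9)&(abs(P[...,1])<0.2)&(d>0)
    r=cv2.minAreaRect(P[m][:,:2].astype(np.float32));print(n,"box",r,m.sum())
    hsv=cv2.cvtColor(im,cv2.COLOR_RGB2HSV)
    y=(hsv[...,0]>20)&(hsv[...,0]<32)&(hsv[...,1]>170)&(P[...,2]>0.02)&(abs(P[...,1])<0.15)&(P[...,0]>.4)&(P[...,0]<.65)
    print("yellow",y.sum(),P[y].min(0),P[y].max(0),np.median(P[y],0))
```

```text
[ 0.2232 -0.5027  0.2055] [[ 0.914   0.4057  0.    ]
 [ 0.4057 -0.914  -0.0001]
 [-0.      0.0001 -1.    ]]
[[-0.0004 -0.9689 -0.2476  0.0728]
 [ 1.     -0.0005  0.0002 -0.0004]
 [-0.0003 -0.2476  0.9689 -0.1784]
 [ 0.      0.      0.      1.    ]] [[272.5421   0.     253.0616]
 [  0.     272.5421 195.0768]
 [  0.       0.       1.    ]]
[-0.0398 -0.284   0.8679] 0.09421780781691233
scene box ((0.6654632091522217, -0.017919421195983887), (0.2627032995223999, 0.2233722060918808), 3.6057586669921875) 987
yellow 163 [ 0.5346 -0.044   0.0212] [ 0.564  -0.0108  0.0899] [ 0.5512 -0.0406  0.0585]
side box ((0.6637479662895203, -0.01576993614435196), (0.2643963396549225, 0.22739408910274506), 3.794870615005493) 483
yellow 54 [ 0.5283 -0.04    0.0213] [0.5542 0.0316 0.0865] [ 0.5343 -0.01    0.0584]
```

Request:
play_rows:
  steps:
    - [0.0155, 0.032, 0.01, 0]
    - [0.0155, 0.032, 0.01, 0]
    - [0.0155, 0.032, 0.01, 0]
    - [0.0155, 0.032, 0.01, 0]
    - [0.0155, 0.032, 0.01, 0]
    - [0.0155, 0.032, 0.01, 0]
    - [0.0155, 0.032, 0.01, 0]
    - [0.0155, 0.032, 0.01, 0]
    - [0.0155, 0.032, 0.01, 0]
    - [0.0155, 0.032, 0.01, 0]
    - [0.0155, 0.032, 0, 0]
    - [0.0155, 0.032, 0, 0]
    - [0.0155, 0.032, 0, 0]
    - [0.0155, 0.032, 0, 0]
    - [0, 0, 0, 0]
    - [0, 0, 0, 0]

```text
clock: 2.53
position: [0.4404, -0.0533, 0.3054]
tcp_rot: [3.072, 0.658, -0.001]
force: [0.8, 0.2, 0.3]
opening: 0.0941
grip_force: 0.0
```

Run:
```python
from h import *
np.set_printoptions(precision=4,suppress=True)
c,im,d=snap("wrist");cv2.imwrite("pics/w1.png",cv2.resize(im[:,:,::-1],(800,600)))
np.savez("w1.npz",im=im,d=d,K=c[0],o=c[1],R=c[2]);print(c[1])
for t in ["clevis_axis","pin_head","clevis","pin"]:
    try: print(t,[(np.round(x["uv"]),round(x["confidence"],2),at(c,x["uv"],d[int(x["uv"][1]),int(x["uv"][0])])) for x in models.tip_of("wrist",t)][:4])
    except Exception as e: print(t,e)
```

```text
[ 0.5068 -0.023   0.4838]
clevis_axis [(array([275., 102.]), 0.68, array([ 0.5483, -0.0385,  0.0859])), (array([230.,  82.]), 0.32, array([0.5459, 0.0291, 0.0856]))]
pin_head []
clevis [(array([266., 104.]), 0.69, array([ 0.5407, -0.0278,  0.083 ]))]
pin it knows: bow_foot, clevis, clevis_axis, cotter, cotter_grip, driver, pin_head, stand, strip_mid, tray
```

View pics/w1.png

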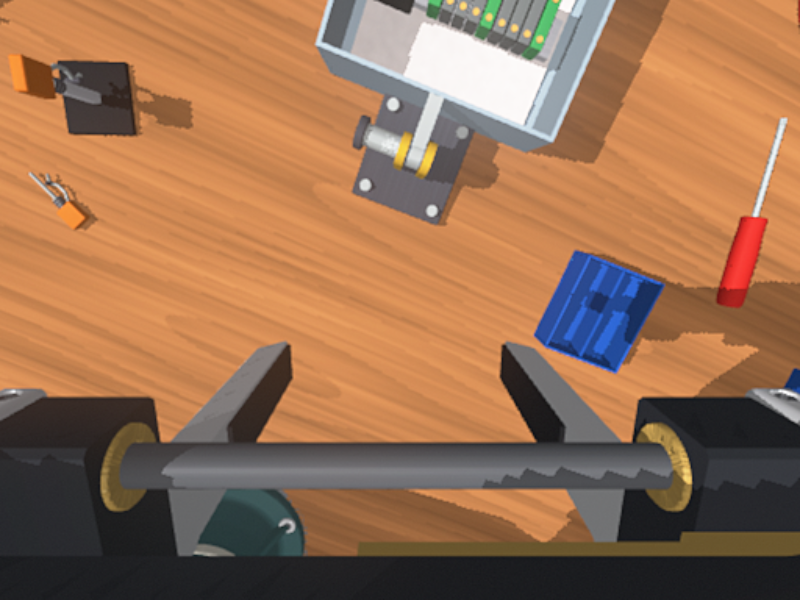

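The wrist view (800 x 600) shows the pin head at (361,132), the two yellow ears at (405,152) and (428,160), and the base plate around (412,160). The stand cotter is at (35,75), and the small orange look-alike is lying at (65,205).

```bash
cat >> h.py <<'E'
def cloud(c,d):
    v,u=np.mgrid[0:384,0:512];K,o,Rm=c
    return (np.stack([(u-K[0,2])/K[0,0],(v-K[1,2])/K[1,1],np.ones_like(u)],-1)*d[...,None])@Rm.T+o
E
python3 - <<'E'
from h import *
np.set_printoptions(precision=4,suppress=True)
f=np.load("w1.npz");c=(f["K"],f["o"],f["R"]);im=f["im"];d=f["d"];P=cloud(c,d)
hsv=cv2.cvtColor(im,cv2.COLOR_RGB2HSV)
near=(P[...,0]>.45)&(P[...,0]<.66)&(abs(P[...,1])<.15)
m=near&(P[...,2]>0.007)&(P[...,2]<0.018)&(hsv[...,2]<140)
print("base",cv2.minAreaRect(P[m][:,:2].astype(np.float32)),m.sum())
y=(hsv[...,0]>20)&(hsv[...,0]<32)&(hsv[...,1]>170)&near&(P[...,2]>.075)
n,l,st,ce=cv2.connectedComponentsWithStats(y.astype(np.uint8))
for i in range(1,n):print("ear",st[i,4],P[l==i].mean(0),P[l==i].max(0))
p=near&(P[...,2]>0.045)&(P[...,2]<0.084)&(P[...,1]>-0.03)&(P[...,0]<.57)&~y&(P[...,1]>0.0)
print("pin",p.sum(),P[p].min(0),P[p].max(0));Q=P[p];dk=hsv[...,2][p]<90
print("head",dk.sum(),Q[dk].mean(0),Q[dk].min(0),Q[dk].max(0))
g=Q[~dk];
for a in np.arange(0,.06,.008):
    k=g[(g[:,1]>=a)&(g[:,1]<a+.008)]
    if len(k):print(round(a,3),len(k),k.mean(0),k.max(0)[2],k.min(0)[0],k.max(0)[0])
b=near_=(P[...,2]>.081)&(P[...,2]<.09)&(P[...,0]>.55)
print("rim",cv2.minAreaRect(P[b][:,:2].astype(np.float32)))
E
```

```text
base ((0.5612072348594666, -0.003918647766113281), (0.2260381579399109, 0.14633269608020782), 76.26338195800781) 3012
ear 98 [ 0.5457 -0.0122  0.0838] [ 0.5611 -0.0084  0.0881]
ear 98 [ 0.5474 -0.036   0.0838] [ 0.5623 -0.032   0.0882]
pin 328 [0.5304 0.0001 0.0674] [0.5591 0.0316 0.084 ]
head 27 [0.5469 0.0264 0.08  ] [0.5314 0.0227 0.0762] [0.5588 0.0311 0.0838]
0.0 86 [0.5457 0.004  0.0793] 0.08267242166057215 0.5364874783468527 0.5564128264022501
0.008 87 [0.5455 0.012  0.0793] 0.08299503324720287 0.5361446098831031 0.5558248573939233
0.016 91 [0.5443 0.0202 0.0791] 0.0835401629152876 0.5313325903565818 0.5549025157449666
0.024 37 [0.5425 0.0277 0.0799] 0.08397605119242418 0.5303500678935502 0.5591060546452167
rim ((0.6156260967254639, -0.03555212914943695), (0.12346246838569641, 0.24601595103740692), 23.91482162475586)
```

Request:
play_rows:
  claw: 0
  squeeze: 20
  steps:
    - [0.0172, 0.0205, 0, -3.35]
    - [0.0172, 0.0205, 0, -3.35]
    - [0.0172, 0.0205, 0, -3.35]
    - [0.0172, 0.0205, 0, -3.35]
    - [0.0172, 0.0205, 0, -3.35]
    - [0.0172, 0.0205, 0, -3.35]
    - [0, 0, -0.034, 0]
    - [0, 0, -0.034, 0]
    - [0, 0, -0.034, 0]
    - [0, 0, -0.034, 0]
    - [0, 0, -0.034, 0]
    - [0, 0, -0.034, 0]
    - [0, 0, -0.034, 0]
    - [0, 0, 0, 0]
    - [0, 0, 0, 0]

```text
clock: 3.98
position: [0.5418, 0.0669, 0.0659]
tcp_rot: [3.14, 0.102, -0.008]
force: [0.8, -0.2, 0.8]
opening: 0.0006
grip_force: 0.0
```

Run:
```python
from h import *
np.set_printoptions(precision=4,suppress=True)
s=manip.sense();print(s["force"],s["q"],R.from_rotvec(s["tcp_rot"]).as_matrix()[:,0],s["position"])
c,im,d=snap("wrist");cv2.imwrite("pics/w2.png",cv2.resize(im[:,:,::-1],(800,600)));np.savez("w2.npz",im=im,d=d,K=c[0],o=c[1],R=c[2])
```

```text
[ 0.8438 -0.2015  0.7746] [ 0.0191  0.1513  1.5814 -0.0002  1.4138  1.5252] [ 0.9979  0.0647 -0.005 ] [0.5418 0.0669 0.0659]
```

View pics/w2.png

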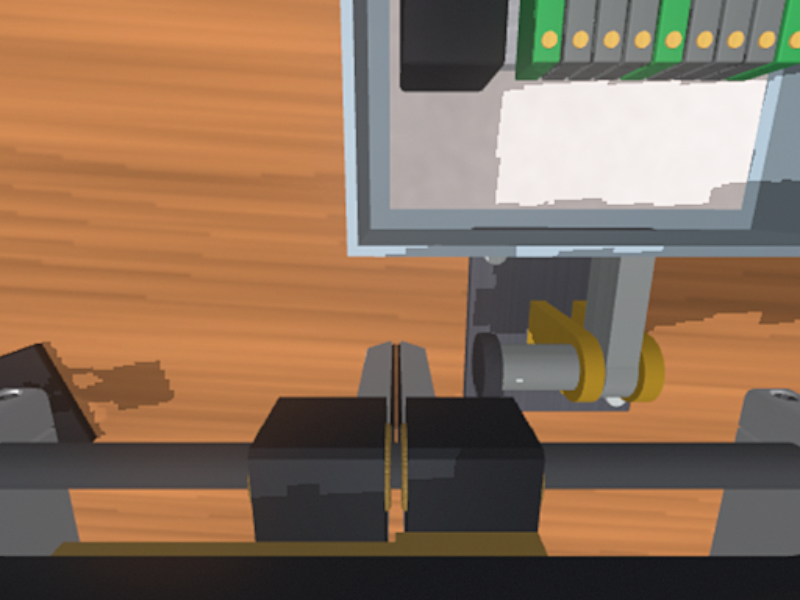

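The fingers, at (397,400), stand clear of the pin head at (487,365). The box edge is parallel to the tool, so the yaw of about 3.8° is confirmed. Now pushing.

Request:
play_rows:
  steps:
    - [0, -0.005, -0.006, 0]
    - [0, -0.006, 0, 0]
    - [0.0005, -0.004, 0, 0]
    - [0, -0.003, 0, 0]
    - [0, -0.003, 0, 0]
    - [0, -0.002, 0, 0]
    - [0, -0.002, 0, 0]
    - [0.0005, -0.002, 0, 0]
    - [0, -0.002, 0, 0]
    - [0, -0.002, 0, 0]
    - [0, -0.002, 0, 0]
    - [0, -0.002, 0, 0]

```text
clock: 5.03
position: [0.5446, 0.0364, 0.0621]
tcp_rot: [-3.134, -0.107, -0.002]
force: [0.3, 7.3, 2.4]
opening: 0.0005
grip_force: 3.7
```

Request:
play_rows:
  steps:
    - [0, -0.002, 0, 0]
    - [0, -0.002, 0, 0]
    - [0, -0.002, 0, 0]
    - [0, -0.002, 0, 0]
    - [0, -0.002, 0, 0]
    - [0, -0.001, 0, 0]
    - [0, 0, 0, 0]

```text
clock: 5.62
position: [0.5453, 0.0251, 0.0621]
tcp_rot: [-3.135, -0.107, -0.004]
force: [1.5, 6.9, 1.3]
opening: 0.0006
grip_force: 3.3
```

Run:
```python
from h import *
np.set_printoptions(precision=4,suppress=True)
s=manip.sense();print(s["force"],s["position"])
c,im,d=snap("wrist");P=cloud(c,d);hsv=cv2.cvtColor(im,cv2.COLOR_RGB2HSV)
near=(P[...,0]>.51)&(P[...,0]<.58)&(abs(P[...,1])<.09)&(P[...,2]>.055)
y=(hsv[...,0]>20)&(hsv[...,0]<32)&(hsv[...,1]>170)&near&(P[...,2]>.082)
n,l,st,ce=cv2.connectedComponentsWithStats(y.astype(np.uint8))
for i in range(1,n):
    if st[i,4]>5:print("ear",st[i,4],P[l==i].min(0),P[l==i].max(0))
k=near&(hsv[...,2]<80)&(P[...,2]<.09)&(P[...,1]<.05);print("head",k.sum(),P[k].min(0),P[k].max(0))
```

```text
[1.4502 6.8775 1.2843] [0.5453 0.0251 0.0621]
ear 310 [ 0.5426 -0.0157  0.082 ] [ 0.5582 -0.0073  0.088 ]
ear 406 [ 0.5389 -0.04    0.0821] [ 0.5604 -0.0309  0.0875]
head 523 [ 0.5356 -0.0208  0.0622] [0.5647 0.0278 0.0892]
```

Request:
play_rows:
  steps:
    - [0, -0.002, 0, 0]
    - [0, -0.002, 0, 0]
    - [0, -0.002, 0, 0]
    - [0.0005, -0.002, 0, 0]
    - [0, -0.001, 0, 0]
    - [0, 0, 0, 0]

```text
clock: 6.17
position: [0.5459, 0.0161, 0.0621]
tcp_rot: [-3.135, -0.107, -0.004]
force: [0.5, 6.8, 1.7]
opening: 0.0005
grip_force: 3.3
```

Request:
play_rows:
  steps:
    - [0, -0.001, 0, 0]
    - [0, -0.001, 0, 0]
    - [0, 0, 0, 0]

```text
clock: 6.42
position: [0.546, 0.0142, 0.0621]
tcp_rot: [-3.135, -0.107, -0.005]
force: [1.9, 6.2, 0.5]
opening: 0.0005
grip_force: 3.4
```

Request:
play_rows:
  steps:
    - [0, -0.001, 0, 0]
    - [0, 0, 0, 0]

```text
clock: 6.58
position: [0.5461, 0.0132, 0.0621]
tcp_rot: [-3.135, -0.107, -0.005]
force: [1.7, 6.8, 1.6]
opening: 0.0007
grip_force: 3.4
```

Request:
play_rows:
  steps:
    - [0, -0.001, 0, 0]
    - [0, 0, 0, 0]

```text
clock: 6.75
position: [0.5461, 0.0123, 0.0621]
tcp_rot: [-3.134, -0.107, -0.005]
force: [2.9, 6.6, 1.0]
opening: 0.0005
grip_force: 3.4
```

Request:
play_rows:
  steps:
    - [0, -0.0007, 0, 0]
    - [0, 0, 0, 0]

```text
clock: 6.92
position: [0.5461, 0.0118, 0.0621]
tcp_rot: [-3.134, -0.107, -0.005]
force: [2.7, 7.5, 1.5]
opening: 0.0006
grip_force: 3.7
```

Request:
play_rows:
  steps:
    - [0, -0.0007, 0, 0]
    - [0, 0, 0, 0]

```text
clock: 7.08
position: [0.5461, 0.0118, 0.0621]
tcp_rot: [-3.133, -0.107, -0.005]
force: [2.4, 9.2, 0.4]
opening: 0.0007
grip_force: 4.5
```

Request:
play_rows:
  steps:
    - [0, -0.0005, 0, 0]
    - [0, 0, 0, 0]

```text
clock: 7.25
position: [0.5461, 0.0118, 0.0621]
tcp_rot: [-3.132, -0.107, -0.006]
force: [2.0, 11.2, 0.7]
opening: 0.0005
grip_force: 5.0
```

Request:
play_rows:
  steps:
    - [0, 0.006, 0, 0]
    - [0, 0.012, 0, 0]
    - [0, 0, 0.03, 0]
    - [0, 0, 0.035, 0]
    - [-0.01, -0.015, 0.035, 0]
    - [-0.02, -0.025, 0.02, 0]
    - [-0.02, -0.025, 0, 0]
    - [-0.016, -0.025, 0, 0]
    - [0, 0, 0, 0]
    - [0, 0, 0, 0]

```text
clock: 8.08
position: [0.4784, -0.0652, 0.1817]
tcp_rot: [3.14, 0.101, 0.001]
force: [0.8, -0.2, 0.6]
opening: 0.0007
grip_force: 0.0
```

Run:
```python
from h import *
np.set_printoptions(precision=4,suppress=True)
c,im,d=snap("wrist");P=cloud(c,d);np.savez("w3.npz",im=im,d=d,K=c[0],o=c[1],R=c[2]);print(c[1],manip.sense()["position"])
hsv=cv2.cvtColor(im,cv2.COLOR_RGB2HSV)
near=(P[...,0]>.5)&(P[...,0]<.59)&(abs(P[...,1])<.12)&(P[...,2]>.06)
y=(hsv[...,0]>20)&(hsv[...,0]<32)&(hsv[...,1]>170)&near&(P[...,2]>.08)
n,l,st,ce=cv2.connectedComponentsWithStats(y.astype(np.uint8))
for i in range(1,n):
    if st[i,4]>5:print("ear",st[i,4],P[l==i].min(0),P[l==i].max(0))
u0,v0=proj(c,[.548,-.055,.08]).astype(int);print(u0,v0)
crop=im[v0-50:v0+50,max(0,u0-90):u0+45];cv2.imwrite("pics/w3.png",cv2.resize(crop[:,:,::-1],None,fx=5.5,fy=5.5,interpolation=cv2.INTER_CUBIC));print(max(0,u0-90),v0-50)
p=near&(P[...,1]<-.042)&(P[...,2]<.09)
g=P[p]
for a in np.arange(-.09,-.04,.002):
    k=g[(g[:,1]>=a)&(g[:,1]<a+.002)]
    if len(k):print(round(a,3),len(k),k[:,0].min(),k[:,0].max(),k[:,2].max(),k[k[:,2].argmax(),0], k[abs(k[:,0]-(.548))<.003][:,2].round(4)[:8])
```

```text
[ 0.5507 -0.0597  0.3602] [ 0.4788 -0.0644  0.1814]
ear 187 [ 0.5353 -0.0597  0.0801] [ 0.5595 -0.0078  0.3602]
ear 185 [ 0.5359 -0.0405  0.0801] [ 0.5613 -0.0318  0.0876]
248 128
158 78
-0.07 21 0.5428191323533192 0.557763897011927 0.07903966595897965 0.5508952993668759 [0.079  0.079  0.0782 0.0788 0.0778 0.0784 0.077  0.0778]
-0.068 36 0.5418175529372922 0.5595548555312703 0.08120545334313789 0.5488443463459904 [0.0808 0.08   0.0805 0.0797 0.0812 0.0786 0.0803 0.0806]
-0.066 40 0.5416351103382187 0.5605064969438762 0.08179858362338688 0.5478230447165183 [0.081  0.0814 0.0812 0.0811 0.0812 0.0817 0.0815 0.0818]
-0.064 41 0.5415876802559789 0.5603270674404859 0.08238914371731443 0.5514678760979886 [0.0812 0.0813 0.0804 0.0808 0.0813 0.081  0.0794 0.0802]
-0.062 40 0.5414287017290222 0.5601808498280615 0.08146437523234912 0.549489269775572 [0.0811 0.081  0.0804 0.0815 0.0814 0.0799 0.0803 0.0805]
-0.06 40 0.5412887206656599 0.5600648492515636 0.08245401867731955 0.5502599536983849 [0.0825 0.0809 0.0807 0.0809 0.0816 0.0814 0.0814 0.08  ]
-0.058 38 0.5412352645104508 0.5599854479017488
[... 294 characters left out ...]
3693225 [0.0793 0.0793]
-0.052 20 0.5417978885143342 0.5575412325764502 0.08072995994523702 0.5555525188237613 [0.0792 0.0792]
-0.05 33 0.5406241549164716 0.5593463656670364 0.08330610864217147 0.5496302702691706 [0.0803 0.0833 0.0822 0.0809 0.0818 0.0814 0.0806 0.0815]
-0.048 41 0.5405304295966528 0.5593248904007996 0.08231076047434155 0.5514730816912434 [0.0819 0.0814 0.0811 0.0806 0.0818 0.0802 0.081  0.0807]
-0.046 40 0.5403756386475705 0.559162982015876 0.082393423322773 0.5464962475186503 [0.0817 0.0818 0.0815 0.0816 0.0812 0.0822 0.0813 0.081 ]
-0.044 42 0.5402549841144041 0.5590550022993221 0.0820819701157613 0.550138805325722 [0.0821 0.0808 0.0819 0.0817 0.0819 0.0806 0.0816 0.082 ]
```

View pics/w3.png

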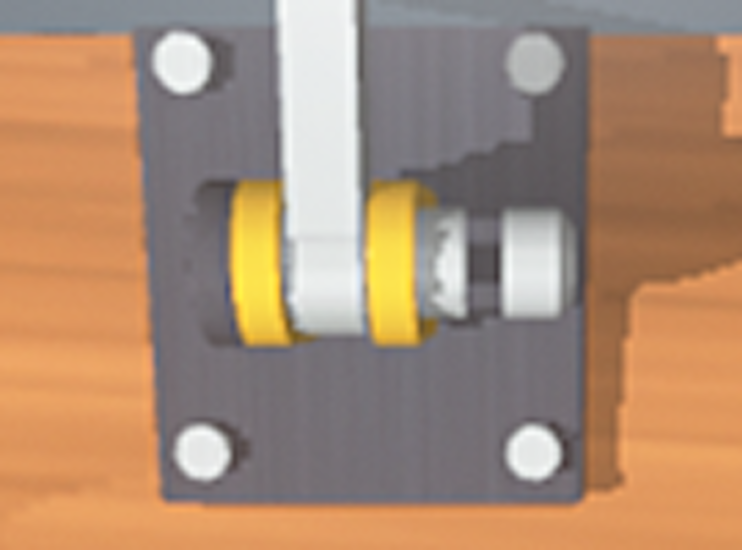

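The pin is home. Its cross hole and flats show as the dark band at crop (485,263), just beyond the -y ear. Now over to the cotter.

Request:
play_rows:
  claw: 58
  steps:
    - [-0.0085, 0.039, 0.004, 0]
    - [-0.0085, 0.039, 0.004, 0]
    - [-0.0085, 0.039, 0.004, 0]
    - [-0.0085, 0.039, 0.004, 0]
    - [-0.0085, 0.039, 0.004, 0]
    - [-0.0085, 0.039, 0.004, 0]
    - [-0.0085, 0.039, 0.004, 0]
    - [-0.0085, 0.039, 0.004, 0]
    - [-0.0085, 0.039, 0.004, 0]
    - [0, 0, 0, 0]
    - [0, 0, 0, 0]

```text
clock: 9.05
position: [0.4012, 0.2892, 0.2169]
tcp_rot: [3.139, 0.115, -0.002]
force: [0.4, -0.7, 0.1]
opening: 0.0541
grip_force: 0.0
```

Run:
```python
from h import *
np.set_printoptions(precision=4,suppress=True)
f=np.load("w3.npz");c3=(f["K"],f["o"],f["R"]);print("hole w3",atz(c3,(246.2,125.8),.082),atz(c3,(246.2,125.8),.079))
c,im,d=snap("wrist");P=cloud(c,d);np.savez("w4.npz",im=im,d=d,K=c[0],o=c[1],R=c[2]);print(c[1],manip.sense()["position"],manip.sense()["q"])
hsv=cv2.cvtColor(im,cv2.COLOR_RGB2HSV)
m=(hsv[...,0]<18)&(hsv[...,1]>180)&(P[...,2]>.06)&(P[...,2]<.12)&(P[...,1]>.2)&(P[...,0]<.55)
print("head",m.sum(),P[m].min(0),P[m].max(0))
t=m&(P[...,2]>P[m][:,2].max()-.006);print("top",t.sum(),P[t].mean(0),cv2.minAreaRect(P[t][:,:2].astype(np.float32)))
b=(P[...,2]<.012)&(P[...,2]>.002)&(hsv[...,2]<60)&(abs(P[...,1]-.29)<.07)&(abs(P[...,0]-.465)<.07)
print("base",b.sum(),cv2.minAreaRect(P[b][:,:2].astype(np.float32)))
for tt in ["cotter_grip","cotter","bow_foot","stand"]:print(tt,[(np.round(x["uv"],1),round(x["confidence"],2)) for x in models.tip_of("wrist",tt)][:4])
u0,v0=proj(c,[.467,.29,.09]).astype(int);print(u0,v0);v1=max(0,v0-50);u1=max(0,u0-65)
cv2.imwrite("pics/w4.png",cv2.resize(im[v1:v0+50,u1:u0+65][:,:,::-1],None,fx=5,fy=5,interpolation=cv2.INTER_CUBIC));print(u1,v1)
```

```text
hole w3 [ 0.5501 -0.0531  0.082 ] [ 0.5501 -0.053   0.079 ]
[0.4737 0.2954 0.3953] [0.4017 0.2876 0.2168] [ 0.5071 -0.0386  1.477  -0.0007  1.7048  2.0073]
head 286 [0.456  0.2899 0.0961] [0.4827 0.3093 0.102 ]
top 286 [0.4695 0.2994 0.0991] ((0.4694497585296631, 0.2995094656944275), (0.02712133340537548, 0.011511338874697685), 23.16266632080078)
base 8 ((0.47356051206588745, 0.3090165853500366), (0.021840807050466537, 0.09376641362905502), 68.45682525634766)
cotter_grip [(array([131.3, 115. ]), 0.98), (array([248. , 217.3]), 0.72), (array([247.1, 131. ]), 0.58)]
cotter [(array([145.1, 102. ]), 0.85), (array([254.1, 129. ]), 0.75), (array([234.8, 204.1]), 0.71)]
bow_foot [(array([156.7,  99.9]), 0.6)]
stand [(array([251.8, 128.1]), 0.68), (array([251.9, 130.4]), 0.23)]
257 131
192 81
```

View pics/w4.png

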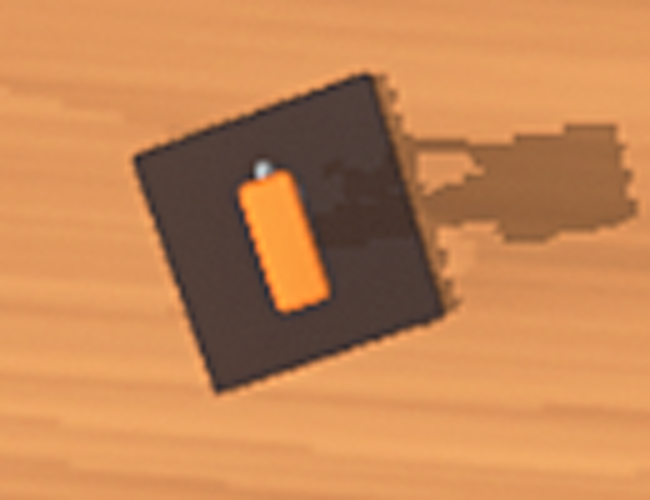

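The crop shows the upright orange cotter centred at (285,242), square over the black stand, with its bright bow end at (263,168). It points along about +23° yaw, and it is the larger orange one, so the choice holds. I will grip it across its 28 mm side at tool yaw 113°.

Request:
play_rows:
  steps:
    - [0.0042, 0.0007, -0.003, 6.8]
    - [0.0042, 0.0007, -0.003, 6.8]
    - [0.0042, 0.0007, -0.003, 6.8]
    - [0.0042, 0.0007, -0.003, 6.8]
    - [0.0042, 0.0007, -0.003, 6.8]
    - [0.0042, 0.0007, -0.003, 6.8]
    - [0.0042, 0.0007, -0.003, 6.8]
    - [0.0042, 0.0007, -0.003, 6.8]
    - [0.0042, 0.0007, -0.003, 6.8]
    - [0.0042, 0.0007, -0.003, 6.8]
    - [0.0042, 0.0007, -0.003, 6.8]
    - [0.0042, 0.0007, -0.003, 6.8]
    - [0.0042, 0.0007, -0.003, 6.8]
    - [0.0042, 0.0007, -0.003, 6.8]
    - [0.0042, 0.0007, -0.003, 6.8]
    - [0.0042, 0.0007, -0.003, 6.8]
    - [0, 0, 0, 0]
    - [0, 0, 0, 0]

```text
clock: 10.8
position: [0.4699, 0.2963, 0.1692]
tcp_rot: [-1.749, -2.609, 0.001]
force: [0.8, 0.4, 0.7]
opening: 0.0546
grip_force: 0.0
```

Run:
```python
from h import *
np.set_printoptions(precision=4,suppress=True)
s=manip.sense();M=R.from_rotvec(s["tcp_rot"]).as_matrix();print(s["position"],s["q"],np.degrees(np.arctan2(M[1,0],M[0,0])),M[:,2])
c,im,d=snap("wrist");P=cloud(c,d);np.savez("w5.npz",im=im,d=d,K=c[0],o=c[1],R=c[2])
hsv=cv2.cvtColor(im,cv2.COLOR_RGB2HSV)
m=(hsv[...,0]<18)&(hsv[...,1]>180)&(P[...,2]>.06)&(P[...,2]<.12)&(abs(P[...,1]-.3)<.04)&(abs(P[...,0]-.47)<.04)
t=m&(P[...,2]>P[m][:,2].max()-.006);print("top",t.sum(),P[t].mean(0),cv2.minAreaRect(P[t][:,:2].astype(np.float32)))
```

```text
[0.4699 0.2963 0.1692] [ 0.4606  0.1099  1.4177 -0.0001  1.6147  0.0708] 112.33580262761632 [-0.0006 -0.0004 -1.    ]
top 363 [0.4696 0.3001 0.099 ] ((0.46961838006973267, 0.29967954754829407), (0.026689553633332253, 0.011717351153492928), 22.38519287109375)
```

Request:
play_rows:
  steps:
    - [-0.0003, 0.0035, -0.02, 0.3]
    - [0, 0, -0.025, 0]
    - [0, 0, -0.02, 0]
    - [0, 0, -0.015, 0]
    - [0, 0, -0.01, 0]
    - [0, 0, -0.007, 0]
    - [0, 0, 0, 0]

```text
clock: 11.43
position: [0.4686, 0.3006, 0.0713]
tcp_rot: [-1.736, -2.617, 0.003]
force: [-0.9, -0.6, 0.1]
opening: 0.0542
grip_force: 0.0
```

Request:
play_rows:
  claw: 15
  squeeze: 40
  steps:
    - [0, 0, 0, 0]
    - [0, 0, 0, 0]
    - [0, 0, 0, 0]
    - [0, 0, 0, 0]
    - [0, 0, 0, 0]
    - [0, 0, 0, 0]

```text
clock: 11.93
position: [0.4697, 0.3013, 0.0735]
tcp_rot: [1.735, 2.618, 0.002]
force: [-0.3, -0.9, 2.1]
opening: 0.028
grip_force: 39.7
```

Request:
play_rows:
  steps:
    - [0, 0, 0.01, 0]
    - [0, 0, 0.02, 0]
    - [0, 0, 0.03, 0]
    - [0, 0, 0.03, 0]
    - [0, 0, 0.03, 0]
    - [0, 0, 0, 0]
    - [0, 0, 0, 0]

```text
clock: 12.52
position: [0.4704, 0.3017, 0.1954]
tcp_rot: [1.734, 2.616, 0.008]
force: [0.2, -0.0, -0.9]
opening: 0.028
grip_force: 39.9
```

Run:
```python
from h import *
np.set_printoptions(precision=4,suppress=True)
s=manip.sense();M=R.from_rotvec(s["tcp_rot"]).as_matrix();print(s["position"],s["force"],np.degrees(np.arctan2(M[1,0],M[0,0])),M[:,2],s["opening"])
c,im,d=snap("wrist");P=cloud(c,d);T=(P-s["position"])@M
hsv=cv2.cvtColor(im,cv2.COLOR_RGB2HSV)
m=(hsv[...,0]<18)&(hsv[...,1]>180)&(np.linalg.norm(T,axis=-1)<.06)
print(m.sum(),T[m].min(0),T[m].max(0),T[m].mean(0),cv2.minAreaRect(T[m][:,:2].astype(np.float32)))
cv2.imwrite("pics/w6.png",cv2.resize(im[:,:,::-1],(800,600)))
```

```text
[0.4704 0.3017 0.1954] [ 0.2233 -0.0425 -0.9422] 112.93791085049608 [ 0.0051  0.0026 -1.    ] 0.028038186422037988
1413 [-0.0071 -0.0126 -0.0273] [0.0049 0.0147 0.0054] [ 0.0015  0.001  -0.0183] ((-0.0010579824447631836, 0.0010906504467129707), (0.011947990395128727, 0.027287231758236885), 0.31321191787719727)
```

View pics/w6.png

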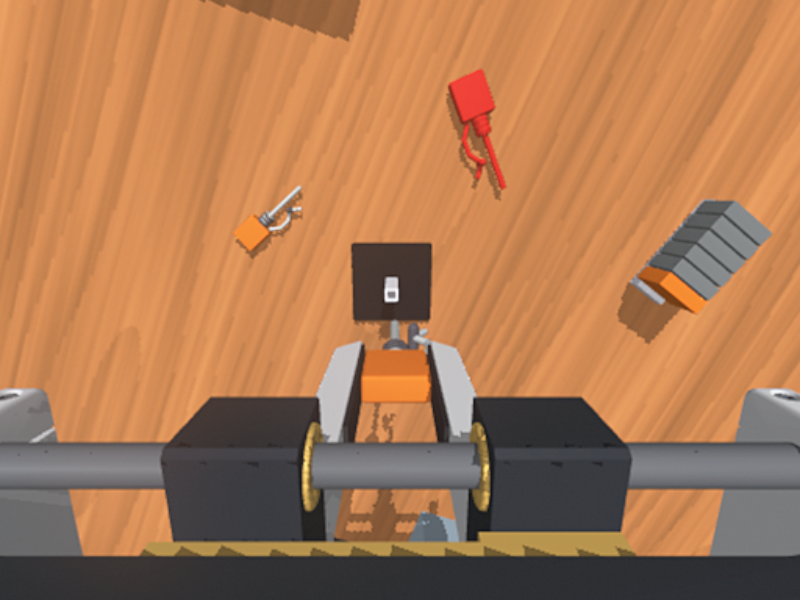

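The cotter is firmly held: its head is at (395,375), its leg and bow point down, and the stand tube at (391,290) is empty.

Request:
play_rows:
  steps:
    - [0.008, -0.0354, 0, -1.91]
    - [0.008, -0.0354, 0, -1.91]
    - [0.008, -0.0354, 0, -1.91]
    - [0.008, -0.0354, 0, -1.91]
    - [0.008, -0.0354, 0, -1.91]
    - [0.008, -0.0354, 0, -1.91]
    - [0.008, -0.0354, 0, -1.91]
    - [0.008, -0.0354, 0, -1.91]
    - [0.008, -0.0354, 0, -1.91]
    - [0.008, -0.0354, 0, -1.91]
    - [0, 0, -0.015, 0]
    - [0, 0, -0.015, 0]
    - [0, 0, 0, 0]
    - [0, 0, 0, 0]

```text
clock: 13.73
position: [0.5475, -0.0527, 0.1595]
tcp_rot: [-2.142, -2.29, 0.005]
force: [0.2, -0.9, -0.9]
opening: 0.0276
grip_force: 39.9
```

Run:
```python
from h import *
np.set_printoptions(precision=4,suppress=True)
s=manip.sense();M=R.from_rotvec(s["tcp_rot"]).as_matrix();print(s["position"],s["force"],np.degrees(np.arctan2(M[1,0],M[0,0])),M[:,2])
out=[]
for n in ["scene","side"]:
    c,im,d=snap(n);u,v=proj(c,[.55,-.053,.1]).astype(int);print(n,u,v,proj(c,[.55,-.053,.1]),proj(c,[.55,-.053,.082]))
    a,b=u-20,v-30;out.append(cv2.resize(im[b:b+54,a:a+40],(400,540),interpolation=cv2.INTER_CUBIC));print(a,b)
cv2.imwrite("pics/f7.png",np.hstack(out)[:,:,::-1])
c,im,d=snap("wrist");P=cloud(c,d)
hsv=cv2.cvtColor(im,cv2.COLOR_RGB2HSV)
near=(P[...,0]>.5)&(P[...,0]<.59)&(P[...,1]<.03)&(P[...,1]>-.12)&(P[...,2]>.06)
y=(hsv[...,0]>20)&(hsv[...,0]<32)&(hsv[...,1]>170)&near&(P[...,2]>.08)&(P[...,2]<.09)
n,l,st,ce=cv2.connectedComponentsWithStats(y.astype(np.uint8))
for i in range(1,n):
    if st[i,4]>15:
        q=P[l==i];print("ear",st[i,4],q.min(0),q.max(0),q[q[:,2]>.0865].mean(0))
cv2.imwrite("pics/w8.png",cv2.resize(im[:,:,::-1],(800,600)))
```

```text
[ 0.5475 -0.0527  0.1595] [ 0.177  -0.8882 -0.8616] 93.8208054348881 [-0.0062  0.0013 -1.    ]
scene 252 208 [252.4322 208.7476] [252.3852 212.88  ]
232 178
side 244 181 [244.9006 181.171 ] [245.0681 185.4255]
224 151
ear 198 [ 0.5354 -0.0158  0.08  ] [ 0.5606 -0.0074  0.0879] [ 0.5481 -0.0111  0.087 ]
ear 188 [ 0.5378 -0.0397  0.08  ] [ 0.5622 -0.0316  0.0872] [ 0.5494 -0.036   0.0869]
```

View pics/f7.png

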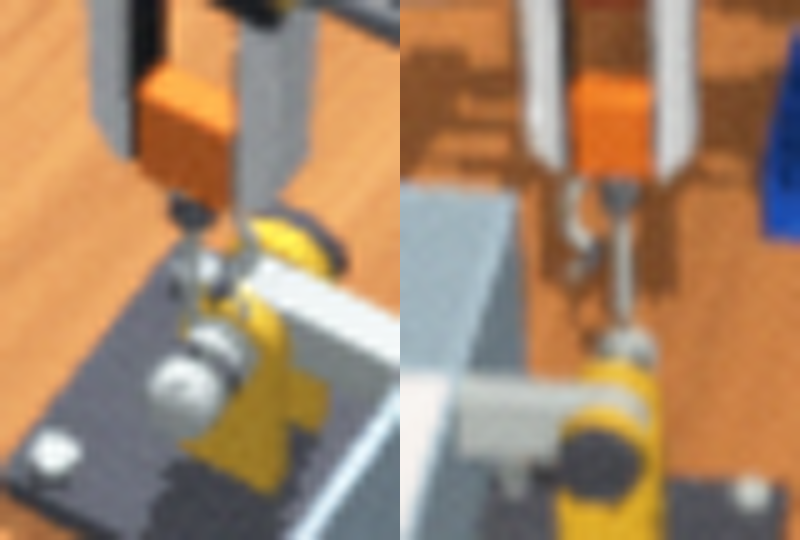

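View pics/w8.png

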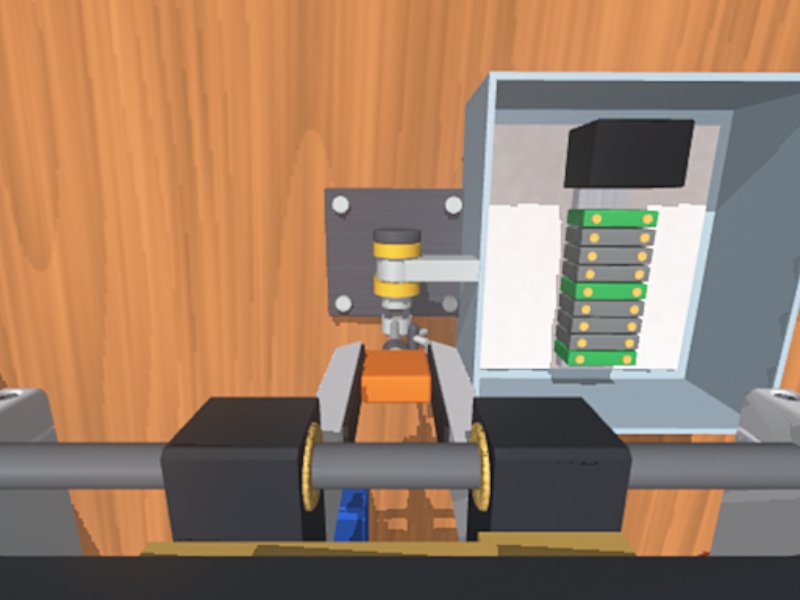

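The views show the leg hanging right above the pin: scene crop (193,310) over the band at (215,345), and side crop (622,320) over the pin at (628,345). Sub-pixel check of x next.

Run:
```python
from h import *
np.set_printoptions(precision=2,suppress=True)
c=cam("side")
for p in [(.5471,-.054,.096),(.5491,-.054,.096),(.5499,-.048,.08),(.5479,-.048,.08)]:print("side",p,proj(c,p))
im,_=cams.get_image("side")
g=im.astype(int)
print(g[151+28:151+38,238:256].sum(2)//3)
print((g[...,0]-g[...,2])[151+28:151+38,238:256])
```

```text
side (0.5471, -0.054, 0.096) [245.85 182.04]
side (0.5491, -0.054, 0.096) [245.27 181.97]
side (0.5499, -0.048, 0.08) [244.79 186.8 ]
side (0.5479, -0.048, 0.08) [245.37 186.87]
[[125 104  90  89  85  86  88 124 155  96  83  81  88 105 121 126 126 128]
 [129 122 107  93 104 100  89 124 160 109 100  89 104 123 122 124 125 125]
 [133 132 120 102 122 116  90 121 163 123 119 109 118 121 126 125 129 127]
 [134 131 120 102 123 109 104 115 156 135 126 119 120 125 122 126 125 121]
 [135 131 123 112 102  98 120 129 168 160 141 125 124 125 127 127 123 124]
 [135 130 121 115  94  99 132 165 195 189 169 136 127 124 127 129 125 124]
 [136 128 125 113 106 111 134 167 188 188 179 150 128 128 130 125 124 128]
 [132 129 127 119 129 131 132 158 170 154 154 148 128 127 130 128 121 128]
 [132 132 132 129 135 143 152 169 171 141 125 139 130 126 126 126 127 129]
 [149 143 143 139 143 155 160 165 162 154 143 139 127 129 128 127 128 128]]
[[124 108  87  76  84  85  69  24  15  66  85  84  88 106 119 125 129 126]
 [130 130 108  95 111 104  73  28  19  82 103  95 108 118 127 127 127 124]
 [133 130 120 104 123 121  79  35  28  95 122 112 120 123 125 128 127 123]
 [133 133 124 106 120 112  97  61  57 105 125 119 123 123 128 127 126 121]
 [133 130 125 112 107 101  97  54  51  71 104 116 120 125 126 128 125 123]
 [130 132 129 120  93  81  57  19  10  23  49  91 116 128 130 126 123 123]
 [130 131 123 113 106  76  21   5   3   1  12  52 115 129 127 127 122 126]
 [132 130 123 121 122  92  43  37  28   9   7  45 116 128 129 125 127 128]
 [128 129 128 133 134 134 127 118 107  81  47  69 121 130 130 125 127 128]
 [ 95  99 103 115 142 158 163 163 167 161 127 113 127 131 129 126 123 129]]
```

Request:
play_rows:
  steps:
    - [0.0027, 0.0008, 0, 0]
    - [0, 0, -0.003, 0]
    - [0, 0, -0.003, 0]
    - [0, 0, -0.003, 0]
    - [0, 0, 0, 0]
    - [0, 0, 0, 0]

```text
clock: 14.43
position: [0.5517, -0.052, 0.153]
tcp_rot: [-2.145, -2.294, 0.001]
force: [0.0, -0.2, -0.9]
opening: 0.0276
grip_force: 39.9
```

Request:
play_rows:
  steps:
    - [0, 0, -0.002, 0]
    - [0, 0, -0.001, 0]
    - [0, 0, 0, 0]

```text
clock: 14.68
position: [0.5518, -0.0521, 0.1502]
tcp_rot: [-2.146, -2.294, 0.0]
force: [-0.4, -0.7, -0.6]
opening: 0.0279
grip_force: 39.9
```

Request:
play_rows:
  steps:
    - [0, 0, -0.001, 0]
    - [0, 0, -0.001, 0]
    - [0, 0, 0, 0]

```text
clock: 14.93
position: [0.5518, -0.0521, 0.1483]
tcp_rot: [-2.146, -2.294, 0.0]
force: [0.7, -0.2, -0.3]
opening: 0.0278
grip_force: 39.9
```

Request:
play_rows:
  steps:
    - [-0.002, 0, 0, 0]
    - [0, 0, -0.001, 0]
    - [0, 0, -0.001, 0]
    - [0, 0, 0, 0]

```text
clock: 15.27
position: [0.5498, -0.0521, 0.1463]
tcp_rot: [-2.146, -2.294, 0.0]
force: [0.5, 0.6, -0.4]
opening: 0.0277
grip_force: 39.9
```

Request:
play_rows:
  steps:
    - [0, 0, -0.001, 0]
    - [0, 0, -0.001, 0]
    - [0, 0, 0, 0]

```text
clock: 15.52
position: [0.5498, -0.0521, 0.1442]
tcp_rot: [-2.146, -2.294, 0.0]
force: [0.5, 0.6, -0.2]
opening: 0.0275
grip_force: 39.9
```

Request:
play_rows:
  steps:
    - [0, 0, -0.001, 0]
    - [0, 0, -0.001, 0]
    - [0, 0, 0, 0]

```text
clock: 15.77
position: [0.5498, -0.0521, 0.1422]
tcp_rot: [-2.146, -2.294, 0.0]
force: [-0.7, -0.1, -0.4]
opening: 0.0277
grip_force: 39.9
```

Request:
play_rows:
  steps:
    - [0, 0, -0.001, 0]
    - [0, 0, -0.001, 0]
    - [0, 0, 0, 0]

```text
clock: 16.02
position: [0.5498, -0.0521, 0.1402]
tcp_rot: [-2.146, -2.294, 0.0]
force: [0.3, 1.1, -0.6]
opening: 0.0281
grip_force: 39.9
```

Request:
play_rows:
  steps:
    - [0, 0, -0.001, 0]
    - [0, 0, -0.001, 0]
    - [0, 0, 0, 0]

```text
clock: 16.27
position: [0.5498, -0.0521, 0.1382]
tcp_rot: [-2.146, -2.294, 0.0]
force: [-0.7, 0.1, 0.0]
opening: 0.0278
grip_force: 39.9
```

In the hole with no resistance. Going on down to just above bow contact.

Request:
play_rows:
  steps:
    - [0, 0, -0.002, 0]
    - [0, 0, -0.002, 0]
    - [0, 0, -0.002, 0]
    - [0, 0, -0.002, 0]
    - [0, 0, 0, 0]

```text
clock: 16.68
position: [0.5496, -0.052, 0.1298]
tcp_rot: [-2.145, -2.294, 0.001]
force: [-0.0, -0.6, -1.4]
opening: 0.0275
grip_force: 39.9
```

Request:
play_rows:
  steps:
    - [0, 0, -0.002, 0]
    - [0, 0, -0.002, 0]
    - [0, 0, -0.002, 0]
    - [0, 0, -0.002, 0]
    - [0, 0, 0, 0]

```text
clock: 17.1
position: [0.5496, -0.0521, 0.1218]
tcp_rot: [-2.145, -2.294, 0.001]
force: [-0.1, 0.5, -0.6]
opening: 0.0278
grip_force: 39.9
```

Request:
play_rows:
  steps:
    - [0, 0, -0.001, 0]
    - [0, 0, -0.001, 0]
    - [0, 0, -0.001, 0]
    - [0, 0, -0.001, 0]
    - [0, 0, 0, 0]

```text
clock: 17.52
position: [0.5503, -0.0521, 0.1187]
tcp_rot: [2.145, 2.294, 0.001]
force: [0.3, 0.5, -0.4]
opening: 0.0277
grip_force: 39.9
```

Request:
play_rows:
  steps:
    - [0, 0, -0.001, 0]
    - [0, 0, -0.001, 0]
    - [0, 0, 0, 0]

```text
clock: 17.77
position: [0.5507, -0.0521, 0.1169]
tcp_rot: [2.145, 2.293, 0.002]
force: [1.7, -0.0, 0.3]
opening: 0.0274
grip_force: 39.9
```

Request:
play_rows:
  steps:
    - [0, 0, -0.001, 0]
    - [0, 0, -0.001, 0]
    - [0, 0, 0, 0]

```text
clock: 18.02
position: [0.5508, -0.0522, 0.1149]
tcp_rot: [2.145, 2.293, 0.002]
force: [3.6, -0.2, 1.3]
opening: 0.0274
grip_force: 39.9
```

Request:
play_rows:
  steps:
    - [0, 0, -0.001, 0]
    - [0, 0, -0.001, 0]
    - [0, 0, 0, 0]

```text
clock: 18.27
position: [0.5507, -0.0521, 0.1127]
tcp_rot: [2.145, 2.294, 0.002]
force: [4.1, 0.4, 1.6]
opening: 0.0273
grip_force: 39.9
```

Request:
play_rows:
  steps:
    - [0, 0, -0.001, 0]
    - [0, 0, -0.001, 0]
    - [0, 0, 0, 0]

```text
clock: 18.52
position: [0.5503, -0.0521, 0.1103]
tcp_rot: [2.145, 2.294, 0.001]
force: [5.4, -0.2, 1.2]
opening: 0.0277
grip_force: 39.9
```

Request:
play_rows:
  steps:
    - [0, 0, -0.001, 0]
    - [0, 0, -0.001, 0]
    - [0, 0, 0, 0]

```text
clock: 18.77
position: [0.5499, -0.052, 0.1079]
tcp_rot: [-2.145, -2.294, 0.0]
force: [6.1, 0.7, -0.6]
opening: 0.0278
grip_force: 39.9
```

Request:
play_rows:
  steps:
    - [0, 0, -0.001, 0]
    - [0, 0, -0.001, 0]
    - [0, 0, 0, 0]

```text
clock: 19.02
position: [0.5493, -0.052, 0.1056]
tcp_rot: [-2.145, -2.293, 0.002]
force: [4.3, -0.5, -2.1]
opening: 0.0276
grip_force: 39.9
```

Request:
play_rows:
  steps:
    - [0, 0, -0.001, 0]
    - [0, 0, -0.001, 0]
    - [0, 0, 0, 0]

```text
clock: 19.27
position: [0.5488, -0.0521, 0.1035]
tcp_rot: [-2.144, -2.293, 0.003]
force: [3.8, -0.0, -1.9]
opening: 0.0279
grip_force: 39.9
```

Request:
play_rows:
  steps:
    - [0, 0, -0.001, 0]
    - [0, 0, -0.001, 0]
    - [0, 0, 0, 0]

```text
clock: 19.52
position: [0.5486, -0.0521, 0.1018]
tcp_rot: [-2.144, -2.293, 0.003]
force: [0.3, -0.1, -1.8]
opening: 0.0276
grip_force: 39.9
```

Request:
play_rows:
  steps:
    - [0, 0, -0.001, 0]
    - [0, 0, 0, 0]

```text
clock: 19.68
position: [0.549, -0.0521, 0.1016]
tcp_rot: [-2.145, -2.293, 0.002]
force: [-2.5, 0.2, 1.0]
opening: 0.0276
grip_force: 39.9
```

Request:
play_rows:
  steps:
    - [0, 0, -0.001, 0]
    - [0, 0, 0, 0]

```text
clock: 19.85
position: [0.5492, -0.0522, 0.1014]
tcp_rot: [-2.145, -2.294, 0.002]
force: [-3.1, 0.3, 5.6]
opening: 0.0275
grip_force: 39.9
```

Seated: z stopped at 0.1014, against the 0.1012 expected. Releasing and rising.

Request:
play_rows:
  claw: 48
  steps:
    - [0, 0, 0, 0]
    - [0, 0, 0, 0]
    - [0, 0, 0, 0]
    - [0, 0, 0, 0]
    - [0, 0, 0, 0]
    - [0, 0, 0.01, 0]
    - [0, 0, 0.02, 0]
    - [0, 0, 0.03, 0]
    - [0, 0, 0.035, 0]
    - [0, 0, 0.035, 0]
    - [0, 0, 0, 0]
    - [0, 0, 0, 0]

```text
clock: 20.85
position: [0.5515, -0.0524, 0.2345]
tcp_rot: [2.141, 2.29, 0.006]
force: [-0.1, 0.0, -0.3]
opening: 0.0454
grip_force: 0.0
```

Run:
```python
from h import *
np.set_printoptions(precision=4,suppress=True)
out=[]
for n in ["scene","side"]:
    c,im,d=snap(n);u,v=proj(c,[.55,-.053,.09]).astype(int);a,b=u-20,v-27;out.append(cv2.resize(im[b:b+54,a:a+40],(400,540),interpolation=cv2.INTER_CUBIC))
cv2.imwrite("pics/f9.png",np.hstack(out)[:,:,::-1])
c,im,d=snap("wrist");P=cloud(c,d);hsv=cv2.cvtColor(im,cv2.COLOR_RGB2HSV)
m=(hsv[...,0]<18)&(hsv[...,1]>180)&(P[...,2]>.09)&(abs(P[...,1]+.053)<.04)&(abs(P[...,0]-.55)<.04)
t=m&(P[...,2]>P[m][:,2].max()-.006);print("top",t.sum(),P[t].mean(0),cv2.minAreaRect(P[t][:,:2].astype(np.float32)))
k=(P[...,2]>.06)&(P[...,2]<.09)&(hsv[...,2]<80)&(abs(P[...,0]-.547)<.02)&(P[...,1]>-.02)&(P[...,1]<.05);print("pin head",k.sum(),P[k].min(0),P[k].max(0))
print(manip.sense()["force"],manip.sense()["clock"])
```

```text
top 271 [ 0.5514 -0.0525  0.127 ] ((0.5515434145927429, -0.05269172042608261), (0.025864282622933388, 0.011146510019898415), 3.2725203037261963)
pin head 6 [ 0.5568 -0.0061  0.0785] [ 0.5604 -0.0014  0.0822]
[ 0.3723  0.5559 -1.4386] 21.0
```

View pics/f9.png

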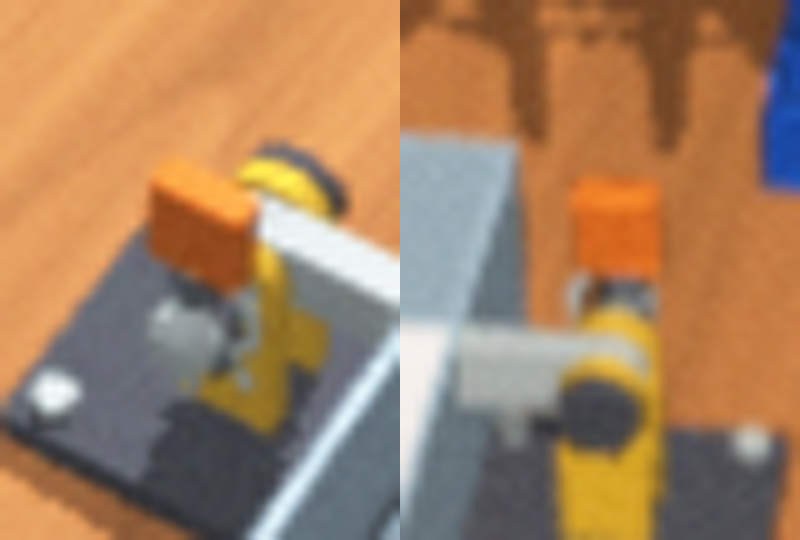

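The cotter stands upright with its collar on the pin: head at scene crop (200,225) and side crop (617,230). The measured head top is 0.127 m against 0.128 m expected, the bow is beside and below the pin at scene crop (243,370), and the pin is still home. Handing in.

```bash
python3 -c "
from rig import job
print(job.hand_in())"
```

```text
the job is handed in; nothing more can be done
None
```

I pushed the pin home, fitted the cotter through the cross hole until its collar sat on the pin, let go, and handed the job in at about 21 s; the hand-in returned no verdict.

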